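# Index a carving stand to its next station

### The arm

A 6-joint arm with a two-finger parallel gripper is mounted at the origin on the work surface. World frame = base frame: x ahead of the robot, y to its left, z up, the work surface at z = 0. Lengths are in m, angles in degrees, forces in N, time in s.
With the tool pointing down it reaches from about 0.3 to 0.775 m from the base axis. Payload 14.6 kg.
Tool frame: the origin (TCP) lies at the very end of the fingers, on their centre line; the grasp point (between the pads) lies 19 mm behind it (env.hold_point_z is the distance from the TCP to the grasp point, in m); z points along the fingers, y is the line along which they close (so a half turn about z gives the same grasp; the last joint's range is limited). The gripper opens to 94 mm and grips with 3 to 60 N. Pads are 16 mm wide; open, the fingers measure 119 mm over their backs; the gripper's body (75 mm by 177 mm) begins 78 mm behind the grasp point.
Start: joints at [67.804, 17.183, 87.147, -0, 75.671, -3.816], TCP at [0.173, 0.522, 0.205] pointing down, gripper open.
Joint ranges: [-173.82, 173.82], [-45.26, 126.66], [13.44, 144.39], [-59.66, 239.66], [0, 175.72], [-146.38, 146.38]. Speed limits (degrees/s): [127.2, 127.2, 147.25, 180, 180, 180].

### API

Orientations are given as a 3x3 rotation matrix whose columns are the frame's x, y, z axes.
In Python, from cell import env gives the robot as it stands. The module is installed in compiled form; this text tells all that it offers. Calls block until the motion is done:
- env.move_to(position, orientation): joint-space move of the TCP to a pose.
- env.move_l(position, speed=0.15, orientation=None): straight line of the TCP; orientation=None keeps the orientation; speed is the mean speed in m/s.
- env.movej(angles): joint-space move.
- env.open() and env.close(): open the fingers fully, or close them until they stop; the grip force is fixed at half the most.
- env.dwell(seconds).
- env.solve_ik(position, orientation): joint angles nearest the present ones, or None.
- env.observe(): the state.
- env.get_image(name): name is "scene" or "top" or "wrist"; returns the picture (400x640x3 uint8, red, green, blue); there is no depth.
- env.camera_model(name): a dict with "fx", "fy", "cx", "cy" (pixels), "world_to_cam" (4x4, takes a point from world to camera coordinates). Camera axes: x right, y up, looking along -z (the intrinsics and any distortion apply to the point x, -y, -z); pixel columns grow to the right and rows downward; lengths in m; the calibration is good to about 2 mm. The wrist camera is an equidistant fisheye: a pixel r from the principal point sees the ray r / f radians off the axis. A picture is of the moment at which its call begins: read the wrist's pose just before it. camera_model takes no time and is no camera call; for the wrist camera it gives the pose at the moment of the call.
A pose or a line that the arm cannot do raises env.MotionError and nothing moves.
- env.close_job(): hands the job in; it is judged then, once.
The state is a dict: "time_s": time; "qpos": joint angles; "qvel": joint speeds; "effort": joint torques, N m; "ee_pos": TCP position; "tcp_rot": TCP orientation; "wrist_force": force on the tool from outside, world axes, zero at the start; "ft_torque": the same for the moment, N m; "grip_width": finger opening in m; "grasp_force": force on a finger pad.
Only numpy, scipy, OpenCV 4.12 (cv2) and the standard library are available. Lean on these libraries where they do the work, as an engineer would, in place of code of your own. Each camera call takes 0.05 s, during which the arm holds its last target. There are 200 camera calls.

### The job

Turn the wooden head on the indexing stand to its next station: pull the sprung index pin up out of its hole, swing the arm round with it, and let the pin spring fully home in the hole ringed with red chalk. Feel for the hole gently: never wrench the pin sideways against a hole or bear it down hard on the dial. Do not touch the carved head, leave the rest of the bench as it lies, and let go of the stand at the end.

Things in the scene. Friction and masses are not known exactly. Their poses are not given: they have to be found in the camera images.
- stand: Indexing stand bolted to the bench: green round foot, diameter 296 mm (three lugs to 334), under a fixed flat aluminium dial, outer diameter 278 mm, top face 47 mm above the bench. Twelve 12 mm holes, 12 mm deep, on a circle of 115 mm radius, drilled by hand roughly 30 degrees (60 mm) apart, uneven by up to 7 mm. Origin: on the vertical turning axis, at bench level.
- turntable (a joint): Angle of the revolving faceplate about the stand's axis, rad, 0 at the starting hole, growing anticlockwise seen from above; no end stops, stays where left (friction about 3 N at the knob). Plywood disc, diameter 184 mm, top 69 mm above the bench; a dark steel arm on it (26 mm wide, top at 75 mm) reaches over the dial and carries the pin's steel guide tube (diameter 18 mm, top at 92 mm).
- index_pin (a joint): Lift of the sprung index pin, m: 0 = home in a hole, 0.010 = tip level with the dial's top (also when it rests on the dial between holes), 0.018 = upper stop. Spring pushes down: 8 N at home, 13 N at the stop. 9 mm pin, flat end, 1.5 mm play each side in a hole. Over a hole it drops in by itself if its knob is free, and locks the turntable.
- knob (a point): Centre of the pin's pull knob: upright black ribbed cylinder, diameter 26 mm, 30 mm tall (top 15 mm above this point), yellow disc on top; 111 mm above the bench when the pin is home, 115 mm from the turning axis, straight above the pin. It slides up and down with the pin. Free all round; below it 4 mm of bare pin, then the guide tube.
- pin_tip (a point): Lower end of the index pin, on the pin's axis, 74 mm below the knob's centre; 37 mm above the bench when the pin is home.
- red_ring: Red chalk ring, 34 mm across, drawn on the dial round the hole to go to; origin at the ring's centre on the dial face. Drawn by hand: the hole's centre lies up to 8 mm from the ring's centre in any direction. White, blue and yellow chalk rings mark other holes. The red one lies one or two holes from the start, on either side.
- carving: Roughed-out wooden puppet head on the middle of the faceplate, 115 mm tall, up to 90 mm across, top 184 mm above the bench; origin at the centre of its underside. Turns with the faceplate; not to be touched.
- gouge: Bystander: carving gouge with round wooden handle, 215 mm long, lying beside the stand; origin on the bench under the middle.
- marking_knife: Bystander: small knife, 150 mm, lying beside the stand.
- flat_chisel: Bystander: chisel with yellow handle, 245 mm long, lying.
- try_square: Bystander: steel try square, 130 by 218 mm, lying flat; origin under the middle of its thick stock.
- tape_measure: Bystander: yellow and black tape measure, 70 by 43 mm, 66 mm tall.
- mallet: Bystander: round wooden carver's mallet lying on its side, 245 mm long, 90 mm thick.
- glue_bottle: Bystander: white glue bottle, 60 mm diameter, 150 mm tall, standing.
- puppet_leg: Bystander: carved wooden puppet leg, 150 mm long, lying.

How it is judged (in metres and radians):
On the way, in this order (a step that is already met when the one before it is completed fails the run):
1. the index pin is pulled clear of the dial (value of joint index_pin above 0.0108 m), for 0.2 s.
2. the pin has sprung fully home in the red-ringed hole (value of joint index_pin below 0.002 m and horizontal distance between pin_tip and red_ring below 0.015 m), for 0.2 s.
At the end, for the whole second after the job is handed in: The index pin is home (lifted less than 2 mm) in the hole ringed in red (pin within 15 mm of the ring's centre) and the turntable is at rest (all of step 2 and velocity of joint turntable between -0.05 and 0.05 rad/s); the robot touches nothing.
It fails at once if the index pin is wrenched against a hole or borne down on the dial with more than 40 N (contact force between index_pin and stand above 40 N).
It fails at once if the carved head is touched by the robot (over 2 N) (contact force between any of the fingers, the arm and carving above 2 N).
It fails at once if a bystander is moved by more than 20 mm (distance of any of gouge, flat_chisel, try_square, tape_measure, mallet, glue_bottle, puppet_leg, marking_knife from where it was at the start of the episode above 0.02 m).
It also fails if it takes over 51 s, if anything falls off the work surface, if the arm or the gripper's body presses on something with over 40 N, if the wrist force passes 120 N, or if a joint passes its speed limit or range.

## Working session

There is one attempt and no reset: what is moved stays moved. The work goes in short steps, each a Python script; the robot and the scene stay as the last script left them, time stands still between calls to the robot, and variables do not carry over. Pictures are saved under pics/ and viewed, at most 10 in all, crops included, and the job is handed in when it is done.

```bash
mkdir -p pics; python3 - <<'E'
from cell import env
import cv2
for n in ("top","scene"):
    cv2.imwrite(f"pics/{n}0.png",env.get_image(n)[:,:,::-1])
    print(n,env.camera_model(n))
print(env.observe()["time_s"],env.hold_point_z)
E
```

```text
top {'fx': 506.2090766018948, 'fy': 506.2090766018948, 'cx': 327.3027684010334, 'cy': 203.62752883172843, 'world_to_cam': array([[ 0.02698221, -0.99960317, -0.00809082,  0.00367883],
       [ 0.99891412,  0.02665432,  0.0382117 , -0.47917957],
       [-0.03798088, -0.00911307,  0.99923691, -1.85847871],
       [ 0.        ,  0.        ,  0.        ,  1.        ]])}
scene {'fx': 423.08049674652426, 'fy': 423.08049674652426, 'cx': 321.0379259111672, 'cy': 200.23163599161128, 'world_to_cam': array([[-0.61460484,  0.78883349, -0.00162005,  0.26598575],
       [-0.5877848 , -0.45658992,  0.66785827,  0.24054194],
       [ 0.52608927,  0.41142116,  0.74428671, -1.44364207],
       [ 0.        ,  0.        ,  0.        ,  1.        ]])}
0.1 0.0188
```

View pics/top0.png

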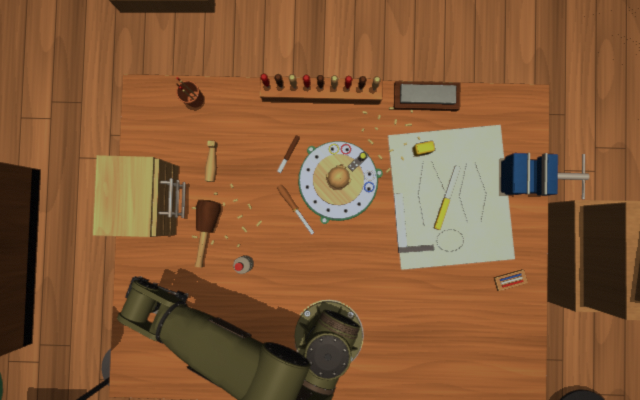

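View pics/scene0.png

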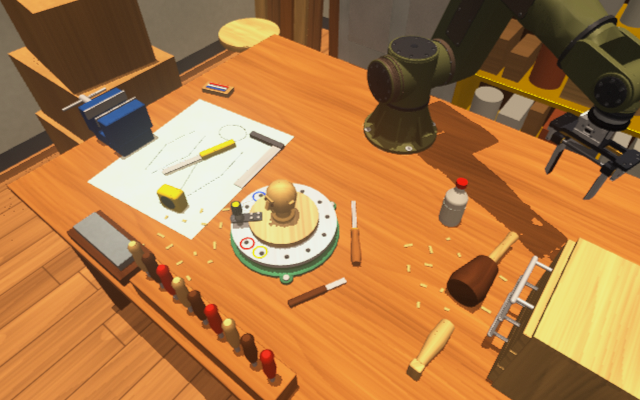

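The top view shows the stand centred near (339,180), the knob near (363,156) and the red ring near (346,149). I'll enlarge that area.

```bash
python3 - <<'E'
import cv2
t=cv2.imread("pics/top0.png")[135:225,292:388]
cv2.imwrite("pics/topc.png",cv2.resize(t,None,fx=6,fy=6,interpolation=cv2.INTER_CUBIC))
E
```

```text
(no output)
```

View pics/topc.png

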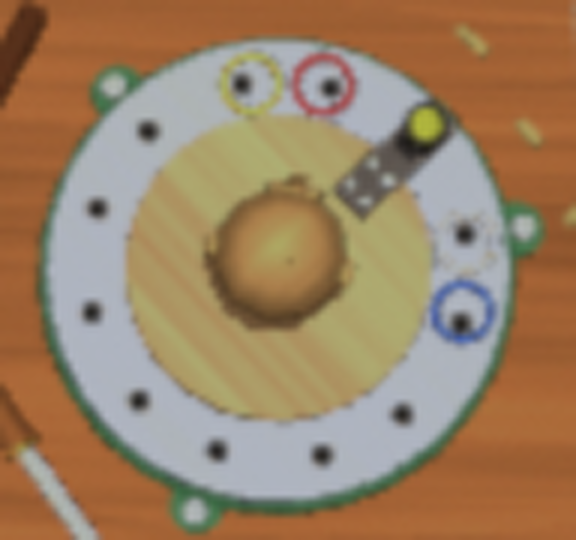

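The enlarged crop shows the 12-hole circle. The knob disc is at (426,125), the red hole at (330,88) inside a ring centred at (324,86), and the start hole lies under the knob. Red is therefore the adjacent hole, anticlockwise.

```bash
cat > h.py <<'E'
from cell import env
import numpy as np, cv2
from scipy.optimize import least_squares
def ray(name,uv,z,cm=None):
    cm=cm or env.camera_model(name); T=cm["world_to_cam"]
    a=np.array([(uv[0]-cm["cx"])/cm["fx"],(uv[1]-cm["cy"])/cm["fy"]])
    if name=="wrist":
        r=np.linalg.norm(a); d=np.array([*(a/r*np.sin(r)),np.cos(r)])
    else: d=np.array([*a,1.])
    d=T[:3,:3].T@(d*[1,-1,-1]); c=-T[:3,:3].T@T[:3,3]
    return (c+d*(z-c[2])/d[2])[:2]
def fitc(P,R=.115):
    P=np.array(P)
    return least_squares(lambda c:np.hypot(*(P-c).T)-R,P.mean(0)).x
def ang(p,c): return np.degrees(np.arctan2(p[1]-c[1],p[0]-c[0]))
def Rot(a): # tool down, y tangential at station angle a (deg)
    a=np.radians(a); y=np.array([-np.sin(a),np.cos(a),0]); z=np.array([0,0,-1.])
    return np.stack([np.cross(y,z),y,z],1)
E
python3 - <<'E'
from h import *
f=lambda u:(292+(u[0]+.5)/6-.5,135+(u[1]+.5)/6-.5)
H=[(242,84),(330,88),(465,235),(461,323),(402,414),(322,455),(217,450),(139,401),(92,312),(97,208),(148,131)]
P=[ray("top",f(h),.047) for h in H]; c=fitc(P)
print("c",c,[round(np.hypot(*(p-c)),4) for p in P],[round(ang(p,c),1) for p in P])
k=ray("top",f((426,125)),.126); print("knob",k,np.hypot(*(k-c)),ang(k,c),"ring",ray("top",f((324,86)),.047))
q=None
for s in (0,180):
    a=ang(k,c)
    for da in (0,33):
        pos=np.r_[c+.115*np.array([np.cos(np.radians(a+da)),np.sin(np.radians(a+da))]),.1]
        print(s,da,pos,env.solve_ik(pos,Rot(a+da+s)))
E
```

```text
c [ 0.56566824 -0.01958435] [np.float64(0.1147), np.float64(0.1147), np.float64(0.1151), np.float64(0.1151), np.float64(0.1148), np.float64(0.1149), np.float64(0.1147), np.float64(0.1151), np.float64(0.1148), np.float64(0.1153), np.float64(0.115)] [np.float64(12.3), np.float64(-14.6), np.float64(-77.9), np.float64(-104.7), np.float64(-137.8), np.float64(-165.0), np.float64(163.0), np.float64(135.0), np.float64(104.3), np.float64(72.5), np.float64(44.4)]
knob [ 0.6450472  -0.10237184] 0.11469431785740017 -46.20410524466749 ring [ 0.67783894 -0.04476324]
0 0 [ 0.64525876 -0.10259248  0.1       ] [-1.22453505e+01  3.56967109e+01  7.48085747e+01 -2.54444375e-14
  6.94947144e+01 -5.60412453e+01]
0 33 [ 0.67762793 -0.04585273  0.1       ] [-6.96019705e+00  3.89480031e+01  6.95091333e+01 -2.54444375e-14
  7.15428636e+01 -8.37560918e+01]
180 0 [ 0.64525876 -0.10259248  0.1       ] [-1.22453505e+01  3.56967109e+01  7.48085747e+01 -2.54444375e-14
  6.94947144e+01  1.23958755e+02]
180 33 [ 0.67762793 -0.04585273  0.1       ] [-6.96019705e+00  3.89480031e+01  6.95091333e+01 -2.54444375e-14
  7.15428636e+01  9.62439082e+01]
```

```bash
python3 - <<'E'
from h import *
c=np.array([.56567,-.01958]); u=lambda a:np.array([np.cos(np.radians(a)),np.sin(np.radians(a))])
env.move_to(np.r_[c+.115*u(-46.2),.30],Rot(-46.2))
o=env.observe(); print(o["time_s"],o["ee_pos"],o["wrist_force"])
cm=env.camera_model("wrist"); im=env.get_image("wrist"); print(cm)
np.save("cm1.npy",cm,allow_pickle=True)
cv2.imwrite("pics/w1.png",im[:,:,::-1])
E
```

```text
2.875 [ 0.64533584 -0.10176058  0.3000061 ] [-0.37847791  0.39015298 -0.07510837]
{'fx': 309.70691628693146, 'fy': 309.70691628693146, 'cx': 319.8078381187173, 'cy': 201.72960327646632, 'world_to_cam': array([[ 7.21945765e-01,  6.91949534e-01,  3.93691901e-04,
        -3.95264070e-01],
       [-6.73388270e-01,  7.02710534e-01, -2.29665286e-01,
         5.51544187e-01],
       [-1.59193439e-01,  1.65540773e-01,  9.73269593e-01,
        -3.62002551e-01],
       [ 0.00000000e+00,  0.00000000e+00,  0.00000000e+00,
         1.00000000e+00]])}
```

View pics/w1.png

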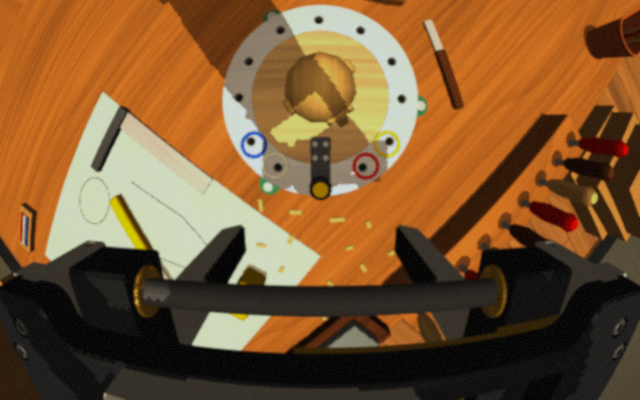

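Wrist view: knob top at about (320,190), red hole at about (362,168) and carving around (320,87). I'll enlarge it for refinement.

```bash
python3 - <<'E'
import cv2
t=cv2.imread("pics/w1.png")[120:210,232:412]
cv2.imwrite("pics/w1c.png",cv2.resize(t,None,fx=4.4,fy=4.4,interpolation=cv2.INTER_CUBIC))
E
```

```text
(no output)
```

View pics/w1c.png

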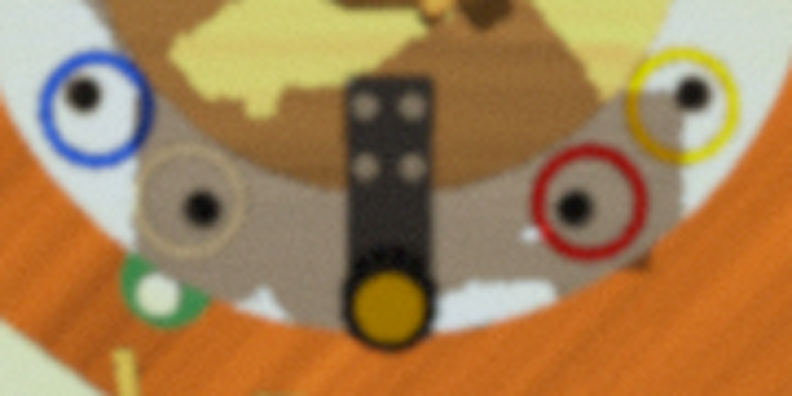

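Crop: red hole (575,208), yellow hole (692,94), white hole (203,208), blue hole (83,95), and knob disc (389,308).

```bash
python3 - <<'E'
from h import *
cm=np.load("cm1.npy",allow_pickle=True).item()
f=lambda u:(232+(u[0]+.5)/4.4-.5,120+(u[1]+.5)/4.4-.5)
px=[f(h) for h in [(692,94),(575,208),(203,208),(83,95)]]+[(239,98),(249,61),(319,20),(361,31),(391,62),(402,99)]
P=[ray("wrist",p,.047,cm) for p in px]; c=fitc(P)
print(c,[round(np.hypot(*(p-c)),4) for p in P],[round(ang(p,c),1) for p in P])
k=ray("wrist",f((389,308)),.126,cm); print(k,np.hypot(*(k-c)),ang(k,c))
T=cm["world_to_cam"]; print("cam",-T[:3,:3].T@T[:3,3])
E
```

```text
[ 0.56776765 -0.02083759] [np.float64(0.1141), np.float64(0.1141), np.float64(0.114), np.float64(0.1149), np.float64(0.114), np.float64(0.1143), np.float64(0.1145), np.float64(0.1143), np.float64(0.1136), np.float64(0.1156)] [np.float64(12.2), np.float64(-14.7), np.float64(-77.7), np.float64(-104.7), np.float64(-137.4), np.float64(-165.3), np.float64(134.5), np.float64(103.5), np.float64(72.3), np.float64(44.3)]
[ 0.64707319 -0.1036025 ] 0.1146272141458635 -46.222783551640475
cam [ 0.59913418 -0.05414694  0.47915224]
```

```bash
cat >> h.py <<'E'
C=np.array([.5667,-.0202]); A0,A1=-46.2,-14.65
def P(a,z): return np.r_[C+.115*np.array([np.cos(np.radians(a)),np.sin(np.radians(a))]),z]
def rep(t=""):
    o=env.observe(); print(t,round(o["time_s"],2),"pos",o["ee_pos"].round(4),"F",o["wrist_force"].round(1),"M",o["ft_torque"].round(2),"g",round(o["grip_width"],4),round(o["grasp_force"],1)); return o
E
python3 - <<'E'
from h import *
print(P(A0,0))
env.move_l(P(A0,.15),.15,Rot(A0)); rep()
env.move_l(P(A0,.096),.06); env.dwell(.3); rep("down")
env.close(); env.dwell(.2); rep("closed")
E
```

```text
[ 0.64629646 -0.10320243  0.        ]
 4.08 pos [ 0.6467 -0.1033  0.1511] F [0.7 0.3 0.8] M [-0.03  0.02 -0.01] g 0.0942 0.0
down 5.42 pos [ 0.6464 -0.1032  0.0962] F [-0.2  0.2 -0.5] M [-0.04  0.02 -0.03] g 0.0938 0.0
closed 6.68 pos [ 0.6463 -0.1032  0.096 ] F [ 0.7  0.5 -0.1] M [-0.08 -0.08 -0.08] g 0.0257 30.0
```

Clean grasp with almost no side load. Next I lift to 13 mm and swing.

```bash
python3 - <<'E'
from h import *
for z in (.102,.109):
    env.move_l(P(A0,z),.03); env.dwell(.15); o=rep("lift")
if o["wrist_force"][2]<-7 and np.hypot(*o["wrist_force"][:2])<10:
    env.dwell(.15)
    for a in np.linspace(A0,A1,9)[1:]:
        env.move_l(P(a,.109),.05,Rot(a)); o=rep(f"{a:.1f}")
        if np.linalg.norm(o["wrist_force"][:2])>20: break
    env.dwell(.3); rep("end")
cv2.imwrite("pics/w2.png",env.get_image("wrist")[:,:,::-1])
t=cv2.imread("pics/w2.png")[100:300,160:480]
cv2.imwrite("pics/w2c.png",cv2.resize(t,None,fx=2.4,fy=2.4))
E
```

```text
lift 7.18 pos [ 0.6461 -0.1033  0.1014] F [  3.1  -1.7 -10.7] M [-0.37 -0.72 -0.08] g 0.0256 30.0
lift 7.72 pos [ 0.6461 -0.1032  0.1086] F [  4.   -1.3 -12. ] M [-0.5  -0.53 -0.09] g 0.025 30.0
-42.3 8.18 pos [ 0.652  -0.0973  0.1089] F [  4.8  -1.4 -12.6] M [-0.2  -0.81  0.01] g 0.0256 30.0
-38.3 8.48 pos [ 0.657  -0.0913  0.109 ] F [  5.    0.3 -12.5] M [-0.14 -0.75  0.  ] g 0.0254 30.0
-34.4 8.79 pos [ 0.6616 -0.085   0.109 ] F [  4.1   0.5 -12.5] M [-0.1  -0.74  0.01] g 0.0254 30.0
-30.4 9.1 pos [ 0.6659 -0.0783  0.109 ] F [  4.3   0.3 -12.1] M [ 0.01 -0.67 -0.01] g 0.0256 30.0
-26.5 9.41 pos [ 0.6696 -0.0714  0.109 ] F [  4.5   0.3 -12.7] M [ 0.02 -0.65  0.08] g 0.0252 30.0
-22.5 9.72 pos [ 0.6729 -0.0642  0.109 ] F [  2.9   0.1 -13.3] M [ 0.06 -0.63  0.08] g 0.0255 30.0
-18.6 10.03 pos [ 0.6757 -0.0568  0.109 ] F [  2.4  -0.  -12.6] M [ 0.15 -0.55  0.06] g 0.0254 30.0
-14.7 10.33 pos [ 0.6779 -0.0492  0.109 ] F [  3.    1.5 -12.4] M [ 0.15 -0.45  0.04] g 0.0257 30.0
end 10.63 pos [ 0.6779 -0.0493  0.109 ] F [  2.    2.  -12.9] M [ 0.27 -0.47  0.  ] g 0.0252 30.0
```

View pics/w2c.png

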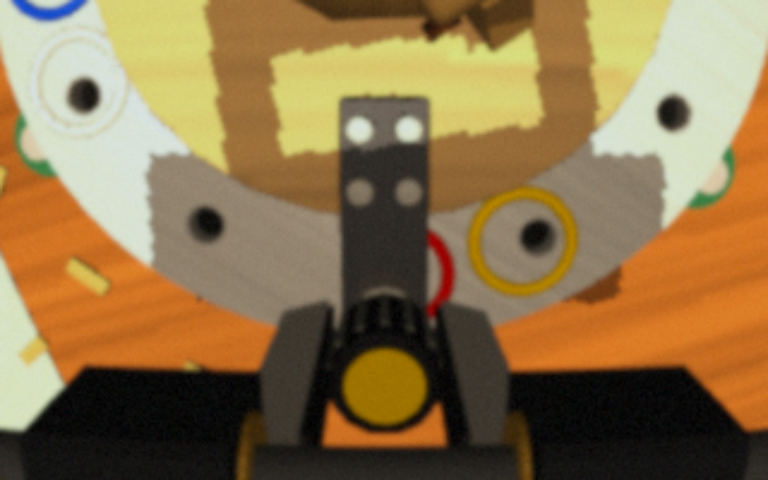

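The arm has swung over the red-ringed hole and the knob is still firmly held. Now I feel downward and step sideways whenever the pin lands on the dial.

```bash
cat >> h.py <<'E'
def probe(a):
    env.move_l(P(a,.1075),.03,Rot(a)); env.dwell(.1)
    for z in (.1065,.106,.1055,.105,.1045,.104,.1035):
        env.move_l(P(a,z),.02); env.dwell(.05); f=env.observe()["wrist_force"]
        if f[2]>-5: break
    else: rep(f"IN {a}"); return True
    rep(f"blocked {a} {z}"); env.move_l(P(a,.1075),.03); return False
E
python3 - <<'E'
from h import *
for d in (0,.7,-.7,1.4,-1.4,2.1,-2.1):
    if probe(A1+d): break
E
```

```text
IN -14.65 13.13 pos [ 0.678  -0.0493  0.1035] F [  1.    1.7 -10.9] M [ 0.24 -0.13  0.02] g 0.0256 30.0
```

```bash
python3 - <<'E'
from h import *
for z in (.101,.099,.097,.0962):
    env.move_l(P(A1,z),.02); env.dwell(.05); o=rep(z)
    if o["wrist_force"][2]>0 or np.hypot(*o["wrist_force"][:2])>12: break
env.open(); env.dwell(.2); rep("open")
env.move_l(P(A1,.22),.12); env.dwell(.3); rep("up")
cm=env.camera_model("wrist"); np.save("cm3.npy",cm,allow_pickle=True)
cv2.imwrite("pics/w3.png",env.get_image("wrist")[:,:,::-1])
cv2.imwrite("pics/w3c.png",cv2.resize(cv2.imread("pics/w3.png")[100:300,160:480],None,fx=2.4,fy=2.4))
E
```

```text
0.101 13.46 pos [ 0.678  -0.0493  0.101 ] F [  0.5   0.8 -10.3] M [ 0.27 -0.07  0.05] g 0.0256 30.0
0.099 13.76 pos [ 0.678  -0.0493  0.099 ] F [ 0.5  1.6 -8.9] M [ 0.25 -0.11  0.02] g 0.0257 30.0
0.097 14.06 pos [ 0.678  -0.0493  0.097 ] F [ 0.   1.6 -8.6] M [ 0.26 -0.04  0.05] g 0.0254 30.0
0.0962 14.36 pos [ 0.678  -0.0493  0.0962] F [ 0.3  1.3 -8.6] M [ 0.2  -0.05  0.04] g 0.0252 30.0
open 15.69 pos [ 0.678  -0.0493  0.0962] F [ 0.5 -0.2  0.7] M [-0.   -0.04  0.06] g 0.0942 0.0
up 17.18 pos [ 0.6779 -0.0493  0.2197] F [-0.1 -0.4  0.2] M [-0.05  0.02 -0.  ] g 0.0939 0.0
```

View pics/w3c.png

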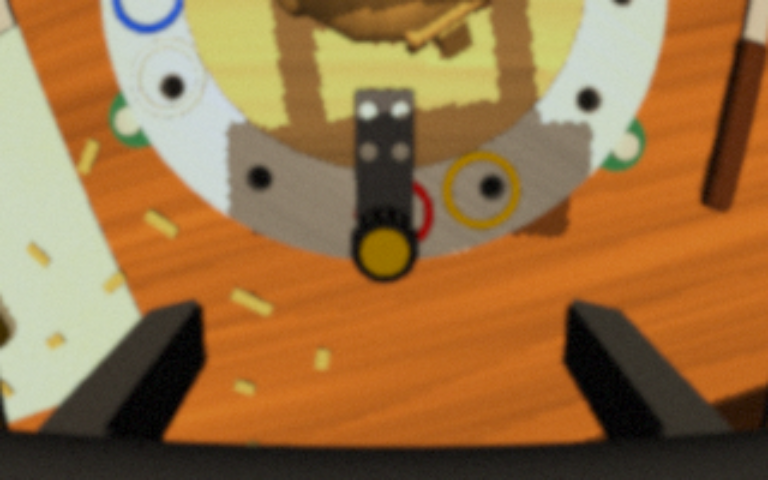

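The pin is in the red-ringed hole, with the knob released and clear at crop (385,252). The spring force fell to its home value of about 8 N, so I'm handing in.

```bash
python3 -c "
from cell import env
print(env.close_job())"
```

```text
the job is handed in; nothing more can be done
None
```

I turned the head one station anticlockwise and let the pin drop into the red-ringed hole on the first try. I then released the stand and handed the job in about 17 s into the 51 s allowed; no verdict was shown.

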